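Open the push-and-turn cap of the counter sanitiser jug

ROBOT

A 6-joint arm with a two-finger parallel gripper is mounted at the origin on the work surface. World frame = base frame: x ahead of the robot, y to its left, z up, the work surface at z = 0. Lengths are in m, angles in degrees, forces in N, time in s.
With the tool pointing down it reaches from about 0.35 to 0.875 m from the base axis. Payload 4.2 kg.
Tool frame: the origin (TCP) lies on the centre line of the jaws, within the pads' length; the fingertips stand 11 mm ahead of it and the grasp point (between the pads) lies 8 mm behind it; y points along the fingers, z is the direction in which the jaws open and shut, and the axes are right-handed (so a half turn about y gives the same grasp; the last joint's range is limited). The gripper opens to 87 mm and grips with 3 to 60 N. Pads are 19 mm wide; open, the fingers measure 117 mm over their backs; the gripper's body (75 mm by 190 mm) begins 51 mm behind the grasp point.
Start: joints at [83.056, 22.042, 0.453, 0, -68.411, -14.817], TCP at [0.232, 0.58, 0.234] pointing down, gripper open.
Joint ranges: [-179.83, 179.83], [-69.29, 118.12], [-61.27, 80.66], [-181.25, 117.63], [-171.15, -9.14], [-177.46, 177.46]. Speed limits (degrees/s): [159.86, 159.86, 180, 180, 180, 180].

INTERFACE

Orientations are given as a 3x3 rotation matrix whose columns are the frame's x, y, z axes.
In Python, from station import r, optics gives the robot as it stands. The module is installed in compiled form; this text tells all that it offers.
- The arm moves only by the tool step_arm, never from a script. Its argument "moves" is a list that holds one entry, the list of rows, each a list of 7 numbers: the turn, a rotation vector about the tool's x, y, z in rad, then the shift along the tool's x, y, z in cm, then the opening in per cent of the stroke, from 0 (shut) to 100 (fully open). A call has exactly 5 rows; each row is the pose to reach, as a shift and turn from the pose commanded when the call began, along the tool's axes at that moment; what a row does not reach only later rows make up. A row lasts 1/12 s, in which the tool goes at most 41.7 mm and 7.16 degrees, less where a joint would pass 70% of its speed; a pose out of reach is approached as far as the arm can. A call with a gripper value outside its range is refused whole. The fingers move at their own pace and stop on an object; the grip force is fixed at half the most. Time passes only in rows, so rows that repeat a pose let the fingers close, or fill a call up. It gives the time, the measured TCP pose, the force and the opening at its end, in the units of the state.
- r.sense(): the state, without advancing time (a new reading comes with each control period).
- optics.capture(name): name is "scene" or "top" or "wrist"; returns a dict with "image" (480x640x3 uint8, red, green, blue), "fov_y" (degrees; the focal length in pixels is half the picture's height over the tangent of half this angle, whatever the lens; pixels are square), "cx", "cy" (the principal point, pixels), "k1" (the pictures are not rectified: a ray, as slopes to the right and down, at radius r is drawn at 1 + k1 r^2 times it, then the intrinsics apply), "cam_to_world" (4x4, takes a point from camera to world coordinates). Camera axes: x right, y down, z forward; pixel columns grow to the right and rows downward; lengths in m; the calibration is good to about 2 mm. A picture is of the moment at which its call begins. There is no depth.
- r.finish_job(): hands the job in, once; it reports no verdict.
The state is a dict: "time_s": time; "joints": joint angles; "joint_velocities": joint speeds; "effort": joint torques, N m; "tcp_pos": TCP position; "ee_rot": TCP orientation; "wrist_force": force on the tool from outside, world axes, zero at the start; "moment": the same for the moment, N m; "gripper_width": opening from 0.0 (shut) to 1.0 (fully open).
Only numpy, scipy, OpenCV 4.12 (cv2) and the standard library are available. Lean on these libraries where they do the work, as an engineer would, in place of code of your own. Each camera call takes 0.05 s, during which the arm holds its last target.

TASK

Open the sanitiser jug on the deli counter: grip its safety cap, press it straight down until you feel it bottom out, and while pressing twist it anticlockwise (seen from above) until you feel the stop, then lift it off. Finish holding the cap in the gripper, upright and still, above the jug's mouth and well clear of it (about a hand's breadth), and do not let go. Leave the jar, the squeeze bottle and the steel pot where they stand.

Things in the scene. Friction and masses are not known exactly. Their poses are not given: they have to be found in the camera images.
- jug: White square plastic jug fixed upright in a low steel holder screwed to the counter: neither moves. Origin: centre of the holder's underside, on the counter and the neck's axis; z up. Holder 136 mm square, 32 high; jug body 122 square up to 117 high, round shoulder narrowing to radius 24 at 136 high, then the neck. Carrying handle on the +x side, out to 91 mm, below 113 high.
- cap: Loose grey ribbed round safety cap on the neck, 56 mm in diameter (58 over ribs), 34 high, about 40 g. Origin: centre of its lower rim, on its axis; z up, x towards the pointer moulded on its top. It starts locked, origin 172.5 mm above the counter, yaw within 0.1 rad of the jug's, with a little turning play; it can then be neither lifted nor turned off. Pressing and turning: see cap_top.
- cap_top (a point): Centre of the cap's top face, 34 mm above its lower rim. A spring holds the cap up with about 5 N; it can be pressed 6.5 mm to a solid stop (about 10 N there) and must be over 4 mm down to turn. It turns anticlockwise seen from above (yaw grows). Keep it pressed until its yaw is over 0.72 rad from the jug's; from there it lifts straight off. A solid stop ends the turn at about 1.17 rad.
- mouth (a point): Centre of the mouth, the top of the jug's neck: on its axis, 195 mm above the counter, fixed to the jug. Bare neck 35 mm in diameter (45 over the three lug tracks under the cap), with a rubber spring plug 22 mm in diameter in the mouth that follows the cap up to 9.5 mm above it. The cap's lower rim is 22.5 mm below this point when locked.
- jar: Bystander: glass jar with a steel lid, 72 mm in diameter, 95 mm high. Origin: centre of its underside, z up.
- squeeze: Bystander: clear squeeze bottle with a pointed nozzle, 54 mm in diameter, 155 mm high. Origin: centre of its underside, z up.
- pot: Bystander: open steel pot (cup), 90 mm in diameter at the rim, 85 mm high. Origin: centre of its underside, z up.
Mind the look-alikes: they are no part of the job. There is more than one size of the cap; the one meant has the size given above.

How it is judged (in metres and radians):
On the way, in this order (a step that is already met when the one before it is completed fails the run):
1. the cap is pressed down at least 4 mm against its spring while still in its locked position (z of cap in the frame of jug below 0.1685 m and angle between the x axis of cap and the x axis of jug, either way round below 0.5 rad), for 0.1 s.
2. the cap is twisted past its retaining teeth (over 0.6 rad from the jug's yaw) while still down on the neck (angle between the x axis of cap and the x axis of jug, either way round above 0.6 rad and z of cap in the frame of jug below 0.18 m and horizontal distance between cap and mouth below 0.01 m).
At the end, for the whole second after the job is handed in: Cap held in the fingers (over 1 N), still, upright within 0.3 rad, underside 30 to 180 mm above the mouth, axis within 40 mm of the mouth's, not touching the jug; jar, squeeze bottle and pot within 30 mm of where they began and within 0.2 rad of upright (z of cap in the frame of mouth between 0.03 and 0.18 m and horizontal distance between cap and mouth below 0.04 m and angle between cap's own z axis and vertical below 0.3 rad and contact force between the fingers and cap above 1 N and contact force between cap and jug below 0.1 N and linear speed of cap below 0.03 m/s and distance of each of jar, squeeze, pot from where it was at the start of the episode below 0.03 m and angle between each of jar, squeeze, pot's own z axis and vertical below 0.2 rad); the arm keeps its last pose, push and grip.
It fails at once if the jar is pushed more than 30 mm or tipped over (distance of jar from where it was at the start of the episode above 0.03 m or angle between jar's own z axis and vertical above 0.5 rad).
It fails at once if the squeeze bottle is pushed more than 30 mm or tipped over (distance of squeeze from where it was at the start of the episode above 0.03 m or angle between squeeze's own z axis and vertical above 0.5 rad).
It fails at once if the steel pot is pushed more than 30 mm or tipped over (distance of pot from where it was at the start of the episode above 0.03 m or angle between pot's own z axis and vertical above 0.5 rad).
It also fails if it takes over 42 s, if anything falls off the work surface, if the arm or the gripper's body presses on something with over 40 N, if the wrist force passes 120 N, or if a joint passes its speed limit or range.

## Working session

There is one attempt and no reset: what is moved stays moved. The work goes in short steps, Python scripts to look and compute and a tool call to move; the robot and the scene stay as the last step left them, time stands still between calls to the robot, and variables do not carry over. Pictures are saved under pics/ and viewed, and the job is handed in when it is done.

Besides the shell and the picture viewer there is one more tool, called as name(argument=value, ...) on one line, values as JSON. step_arm: Moves the arm, as the interface text tells. Its arguments: {"type":"object","properties":{"moves":{"type":"array"}},"required":["moves"]}

```bash
mkdir -p pics
cat > h.py <<'E'
import numpy as np, cv2
from station import r, optics
def snap(n,f):
    c=optics.capture(n); cv2.imwrite('pics/'+f,c['image'][:,:,::-1]); np.save('pics/'+f+'.npy',c,allow_pickle=True); return c
def load(f): return np.load('pics/'+f+'.npy',allow_pickle=True).item()
def K(c):
    f=240/np.tan(np.radians(c['fov_y']/2)); return np.array([[f,0,c['cx']],[0,f,c['cy']],[0,0,1.]])
def ray(c,u,v):
    p=cv2.undistortPoints(np.array([[[u,v]]],float),K(c),np.array([c['k1'],0,0,0.])).ravel() 
    M=np.array(c['cam_to_world']); return M[:3,3],M[:3,:3]@np.array([p[0],p[1],1])
def atz(c,u,v,z):
    o,d=ray(c,u,v); return o+d*(z-o[2])/d[2]
def proj(c,P):
    M=np.linalg.inv(np.array(c['cam_to_world'])); P=np.atleast_2d(P).astype(float)
    rv,_=cv2.Rodrigues(M[:3,:3]); return cv2.projectPoints(P,rv,M[:3,3],K(c),np.array([c['k1'],0,0,0.]))[0].reshape(-1,2)
E
python3 - <<'E'
from h import *
for n in('scene','top','wrist'):
    c=snap(n,n+'0.png'); print(n,c['fov_y'],c['k1'],np.round(c['cam_to_world'],3).tolist())
print(r.sense())
E
```

```text
scene 44.8447584760638 -0.026822299755209923 [[0.535, 0.538, -0.651, 1.23], [0.844, -0.321, 0.429, -0.46], [0.021, -0.779, -0.626, 0.802], [0.0, 0.0, 0.0, 1.0]]
top 44.91505820489665 0.013712097779215227 [[0.014, -0.994, 0.108, 0.396], [-0.999, -0.017, -0.031, 0.018], [0.032, -0.108, -0.994, 1.256], [0.0, 0.0, 0.0, 1.0]]
wrist 58.58120331037344 0.02123548756370446 [[-0.371, -0.901, -0.224, 0.292], [-0.929, 0.361, 0.088, 0.557], [0.002, 0.24, -0.971, 0.385], [0.0, 0.0, 0.0, 1.0]]
{'time_s': 0.15, 'joints': array([ 8.30578170e+01,  2.20794848e+01,  3.96230347e-01, -1.91808688e-02,
       -6.84108482e+01, -1.48172379e+01]), 'joint_velocities': array([-0.06669698, -0.09791168,  0.15967131,  0.17659573, -0.07289635,
        0.00241294]), 'effort': array([-6.13666089e-04, -3.91052163e+01,  1.87587315e+01,  4.22242865e+00,
        1.23637891e-02, -1.42736881e-04]), 'tcp_pos': array([0.23151589, 0.58006017, 0.23271616]), 'ee_rot': array([[-9.28702876e-01, -5.07512743e-04, -3.70824366e-01],
       [ 3.70824694e-01, -1.59271674e-03, -9.28701518e-01],
       [-1.19290319e-04, -9.99998603e-01,  1.66735887e-03]]), 'wrist_force': array([-0.15593447,  0.05066207,  0.01871443]), 'moment': array([-0.05354681,  0.00687982,  0.00272851]), 'gripper_width': 0.9953241849367942}
```

View pics/scene0.png

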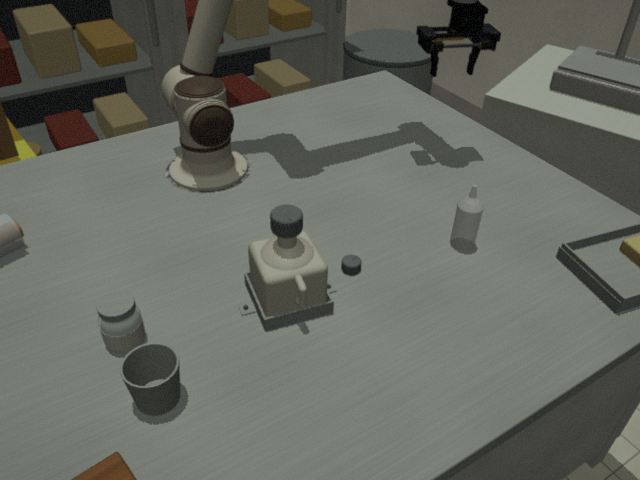

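View pics/top0.png

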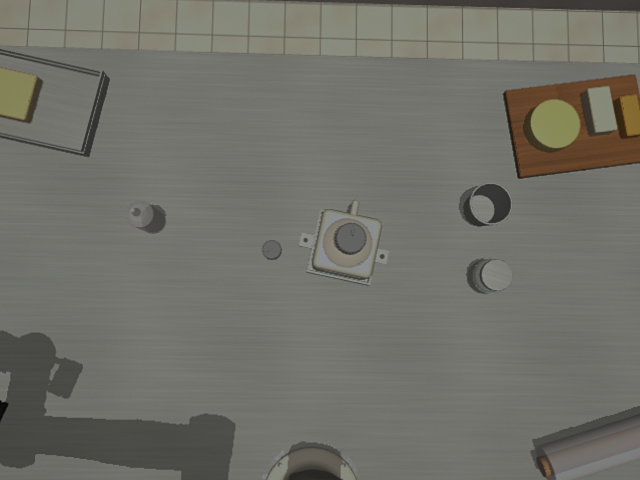

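View pics/wrist0.png

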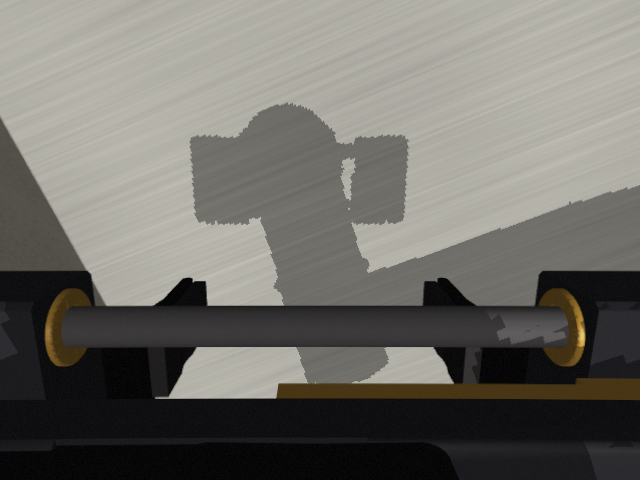

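Top view: the grey cap is on the jug at about (350,238) and a smaller loose grey cap lies on the counter at (271,250). In the scene view they are at (287,215) and (351,265). The pot is at (486,205), the jar at (492,275) and the squeeze bottle at (141,214). Next I'll enlarge the cap and measure it.

Run:
```python
from h import *
a=cv2.imread('pics/top0.png');b=cv2.imread('pics/scene0.png')
x=cv2.resize(a[190:290,260:400],(700,500),interpolation=cv2.INTER_CUBIC);cv2.imwrite('pics/ctop.png',x)
x=cv2.resize(b[195:335,230:370],(600,600),interpolation=cv2.INTER_CUBIC);cv2.imwrite('pics/cscene.png',x)
```

```text
(no output)
```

View pics/ctop.png

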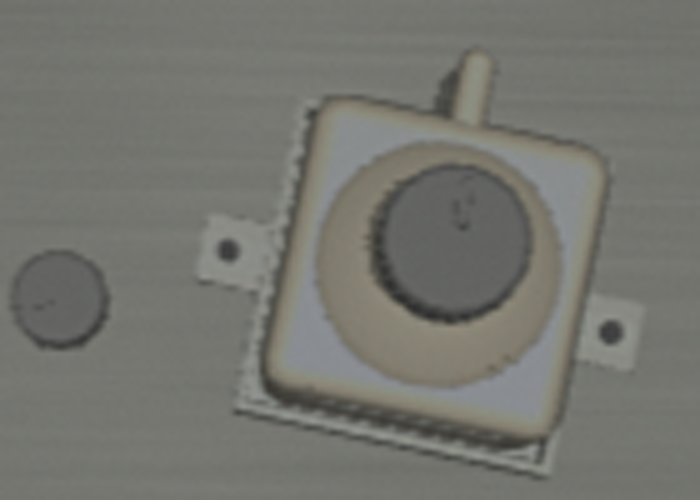

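View pics/cscene.png

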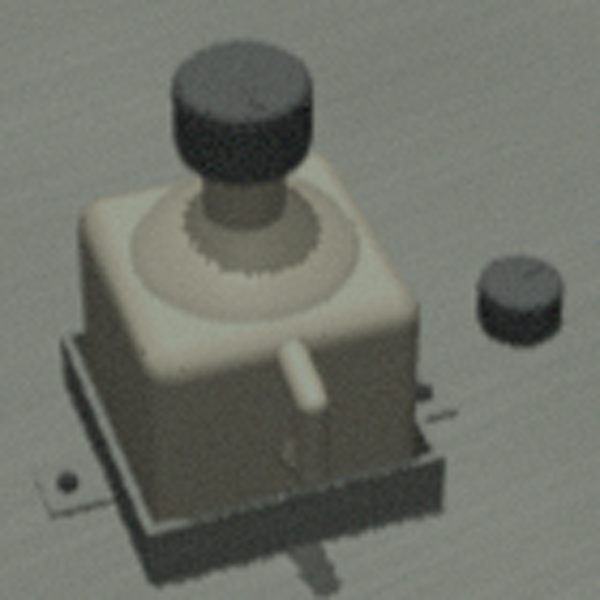

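Run:
```python
from h import *
t=load('top0.png');s=load('scene0.png')
f=lambda x,s,o:(x+.5)/s-.5+o
C=atz(t,f(457,5,260),f(238,5,190),.2065);print('cap top-cam',C)
L=atz(t,f(383,5,260),f(238,5,190),.2065);R=atz(t,f(531,5,260),f(238,5,190),.2065);print('diam',np.linalg.norm(L-R))
print('small',np.linalg.norm(atz(t,f(12,5,260),f(299,5,190),.02)-atz(t,f(107,5,260),f(299,5,190),.02)))
def circ(p,r=.028): a=np.linspace(0,2*np.pi,73);return np.c_[p[0]+r*np.cos(a),p[1]+r*np.sin(a),0*a+p[2]]
for c,n,o,sc in((t,'top0',(260,190),(5,5)),(s,'scene0',(230,195),(600/140,)*2)):
    im=cv2.imread({'top0':'pics/ctop.png','scene0':'pics/cscene.png'}[n])
    for z,rr in((.2065,.028),(.1725,.029)):
        p=proj(c,circ([C[0],C[1],z],rr)); q=(p+.5-o)*sc-.5
        cv2.polylines(im,[np.int32(np.round(q))],True,(0,0,255) if z>.2 else (0,255,0),1)
    cv2.imwrite('pics/o'+n+'.png',im)
# jug yaw: shadow side brackets holes, z~small
h1=atz(t,f(228,5,260),f(250,5,190),.004);h2=atz(t,f(611,5,260),f(332,5,190),.004)
print('holes',h1,h2,(h1+h2)/2,'yaw', np.degrees(np.arctan2(*(h1-h2)[[1,0]]))-90)
for nm,u,v,z in(('pot',486,205,.085),('jar',497,275,.095),('sq',141,214,.11)):print(nm,atz(t,u,v,z))
```

```text
cap top-cam [ 0.5174747  -0.06340521  0.2065    ]
diam 0.054049869005547105
small 0.04039630911153498
holes [0.53388571 0.02032228 0.004     ] [ 0.50099619 -0.14641725  0.004     ] [ 0.51744095 -0.06304749  0.004     ] yaw -11.158398756055234
pot [ 0.60315836 -0.35068495  0.085     ]
jar [ 0.45885801 -0.36754132  0.095     ]
sq [0.5673542  0.34462514 0.11      ]
```

View pics/oscene0.png

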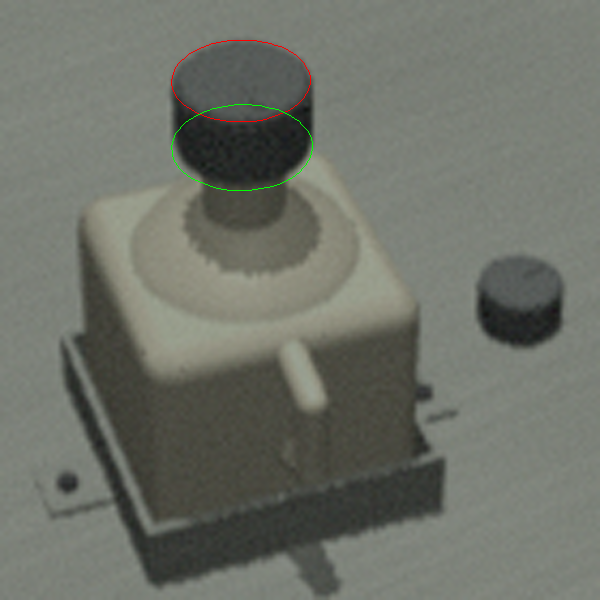

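View pics/otop0.png

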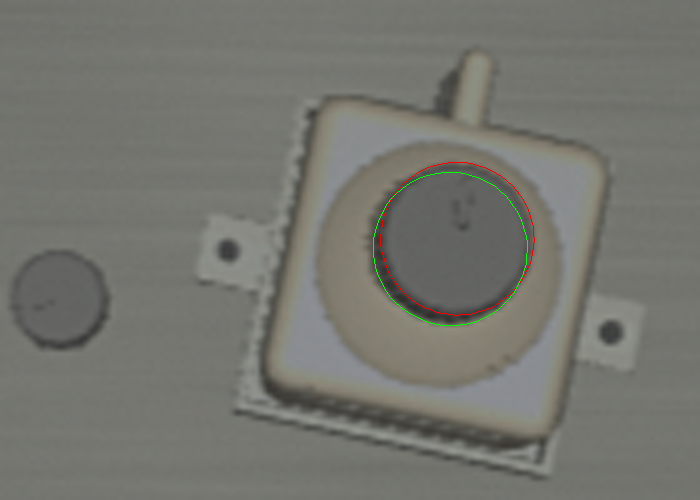

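The cap at top (350,238) measures about 54–56 mm across and fits the description. The loose one at top (271,250) is about 40 mm, so it is the look-alike. With the model at axis (0.517,-0.063), both views overlay well. Now I'll move to a hover above the cap.

```bash
cat >> h.py <<'E'
def plan(pos,yaw_deg,fr=(.2,.4,.6,.8,1)):
    s=r.sense(); R=s['ee_rot'];p=s['tcp_pos']
    d=R.T@(np.array(pos)-p)*100
    print('t',round(s['time_s'],2),'tcp',np.round(p,4),'j',np.round(s['joints'],1),'F',np.round(s['wrist_force'],1),'M',np.round(s['moment'],2),'w',round(s['gripper_width']*87,1),'zaxis yaw',round(np.degrees(np.arctan2(R[1,2],R[0,2])),1),'tilt',np.round(R[2,[0,2]],4))
    print('shift cm',np.round(d,2),'turn y',round(-np.radians(yaw_deg),3))
E
python3 -c "
from h import *
plan([.303,.419,.25],-22.5)"
```

```text
t 0.15 tcp [0.2315 0.5801 0.2327] j [ 83.1  22.1   0.4  -0.  -68.4 -14.8] F [-0.2  0.1  0. ] M [-0.05  0.01  0.  ] w 86.6 zaxis yaw -111.8 tilt [-0.0001  0.0017]
shift cm [-12.61  -1.71  12.31] turn y 0.393
```

step_arm(moves=[[[0,0.08,0,-2.5,-0.4,2.5,100],[0,0.16,0,-5,-0.8,5,100],[0,0.24,0,-7.5,-1.2,7.5,100],[0,0.32,0,-10,-1.6,10,100],[0,0.4,0,-12.6,-2,12.3,100]]])

```text
time_s: 0.57
tcp_pos: [0.3032, 0.4176, 0.2534]
ee_rot: [[-0.709, -0.0, -0.706], [0.706, -0.001, -0.709], [-0.0, -1.0, 0.001]]
wrist_force: [1.0, -0.0, -1.1]
gripper_width: 1.0
```

```bash
python3 -c "
from h import *
plan([.375,.258,.26],-22.5)"
```

```text
t 0.57 tcp [0.3032 0.4176 0.2534] j [ 72.1  10.6 -12.8  -0.  -66.7 -26.9] F [ 1.  -0.  -1.1] M [ 0.03 -0.06 -0.02] w 87.0 zaxis yaw -134.9 tilt [-0.0002  0.0008]
shift cm [-16.35  -0.65   6.24] turn y 0.393
```

step_arm(moves=[[[0,0.08,0,-3.3,-0.1,1.2,100],[0,0.16,0,-6.6,-0.2,2.4,100],[0,0.24,0,-9.9,-0.3,3.7,100],[0,0.32,0,-13.2,-0.5,5,100],[0,0.4,0,-16.4,-0.6,6.2,100]]])

```text
time_s: 0.98
tcp_pos: [0.3763, 0.2582, 0.2597]
ee_rot: [[-0.378, -0.0, -0.926], [0.926, 0.0, -0.378], [0.0, -1.0, -0.0]]
wrist_force: [0.9, 0.5, 0.9]
gripper_width: 0.997
```

```bash
python3 -c "
from h import *
plan([.446,.097,.26],-22.5)"
```

```text
t 0.98 tcp [0.3763 0.2582 0.2597] j [ 55.    4.2 -19.4  -0.  -66.4 -32.8] F [0.9 0.5 0.9] M [ 0.11 -0.1  -0.04] w 86.7 zaxis yaw -157.8 tilt [ 0.0001 -0.    ]
shift cm [-17.56  -0.03  -0.37] turn y 0.393
```

step_arm(moves=[[[0,0.08,0,-3.5,0,-0.1,100],[0,0.16,0,-7,0,-0.2,100],[0,0.24,0,-10.5,0,-0.2,100],[0,0.32,0,-14,0,-0.3,100],[0,0.4,0,-17.5,0,-0.4,100]]])

```text
time_s: 1.4
tcp_pos: [0.4466, 0.0981, 0.2596]
ee_rot: [[0.013, 0.0, -1.0], [1.0, 0.0, 0.013], [0.0, -1.0, -0.0]]
wrist_force: [1.5, -0.0, -0.2]
gripper_width: 1.0
```

```bash
python3 -c "
from h import *
plan([.5174,-.0632,.26],-22.5)"
```

```text
t 1.4 tcp [0.4466 0.0981 0.2596] j [ 32.8   4.3 -19.3  -0.  -66.4 -33.6] F [ 1.5 -0.  -0.2] M [ 0.13 -0.17  0.02] w 87.0 zaxis yaw 179.3 tilt [ 0.0002 -0.    ]
shift cm [-16.04  -0.05  -7.28] turn y 0.393
```

step_arm(moves=[[[0,0.08,0,-3.2,0,-1.5,100],[0,0.16,0,-6.4,0,-3,100],[0,0.24,0,-9.6,0,-4.4,100],[0,0.32,0,-12.8,0,-5.8,100],[0,0.4,0,-16,0,-7.3,100]]])

```text
time_s: 1.82
tcp_pos: [0.5181, -0.0626, 0.2594]
ee_rot: [[0.401, -0.0, -0.916], [0.916, 0.0, 0.401], [-0.0, -1.0, 0.0]]
wrist_force: [-0.3, 0.8, -0.3]
gripper_width: 0.999
```

```bash
python3 -c "
from h import *
snap('wrist','w1.png')
plan([.5174,-.0632,.184],0)
w=load('w1.png')
print(proj(w,[[.5174,-.0632,.2065]]))"
```

```text
t 1.87 tcp [ 0.5203 -0.0667  0.259 ] j [ 10.5  11.2 -11.2   0.1 -67.6 -34.6] F [ 3.7 -2.5  2.4] M [-0.23 -0.57  0.01] w 86.9 zaxis yaw 155.9 tilt [-0.0022 -0.0008]
shift cm [0.22 7.5  0.41] turn y -0.0
[[314.14808059 269.08722243]]
```

View pics/w1.png

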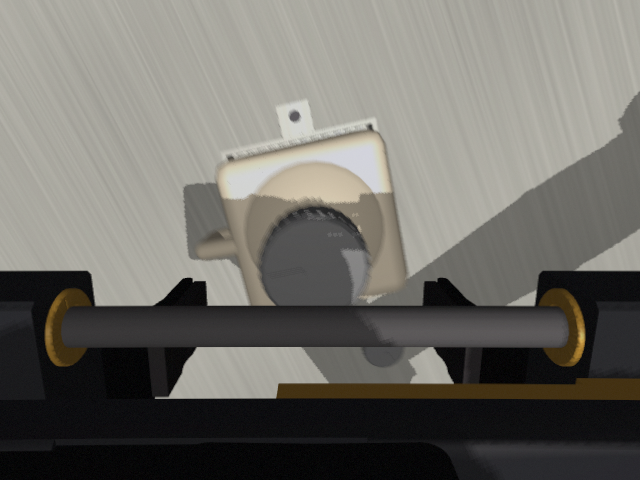

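The wrist view shows the cap centred at about (315,267), matching the prediction of (314,269). I'll descend partway, then measure once settled.

step_arm(moves=[[[0,0,0,0,1,0,100],[0,0,0,0,2,0,100],[0,0,0,0,3,0,100],[0,0,0,0,3,0,100],[0,0,0,0,3,0,100]]])

```text
time_s: 2.28
tcp_pos: [0.5172, -0.0599, 0.2286]
ee_rot: [[0.396, -0.002, -0.918], [0.918, -0.0, 0.396], [-0.001, -1.0, 0.002]]
wrist_force: [-0.0, 0.5, 0.8]
gripper_width: 1.0
```

step_arm(moves=[[[0,0,0,0,0,0,100],[0,0,0,0,0,0,100],[0,0,0,0,0,0,100],[0,0,0,0,0,0,100],[0,0,0,0,0,0,100]]])

```text
time_s: 2.7
tcp_pos: [0.5182, -0.0607, 0.2299]
ee_rot: [[0.397, 0.001, -0.918], [0.918, 0.0, 0.397], [0.0, -1.0, -0.001]]
wrist_force: [-0.3, -0.1, -0.2]
gripper_width: 1.003
```

```bash
python3 -c "
from h import *
plan([.5174,-.0632,.184],0)"
```

```text
t 2.7 tcp [ 0.5182 -0.0607  0.2299] j [ 11.2  12.1 -14.3   0.  -63.6 -34.6] F [-0.3 -0.1 -0.2] M [ 0.08 -0.04 -0.01] w 87.3 zaxis yaw 156.6 tilt [ 0.0004 -0.0006]
shift cm [-0.27  4.59 -0.03] turn y -0.0
```

step_arm(moves=[[[0,0,0,-0.2,1.2,0,100],[0,0,0,-0.27,2.4,0,100],[0,0,0,-0.27,3.6,0,100],[0,0,0,-0.27,4.5,0,100],[0,0,0,-0.27,4.5,0,100]]])

```text
time_s: 3.12
tcp_pos: [0.5158, -0.0634, 0.1826]
ee_rot: [[0.398, -0.004, -0.917], [0.917, -0.0, 0.398], [-0.002, -1.0, 0.004]]
wrist_force: [-0.1, 0.5, -0.4]
gripper_width: 1.001
```

step_arm(moves=[[[0,0,0,0,0,0,90],[0,0,0,0,0,0,85],[0,0,0,0,0,0,80],[0,0,0,0,0,0,76],[0,0,0,0,0,0,76]]])

```text
time_s: 3.53
tcp_pos: [0.5173, -0.0632, 0.1851]
ee_rot: [[0.398, 0.001, -0.918], [0.918, 0.0, 0.398], [0.001, -1.0, -0.001]]
wrist_force: [-0.4, 0.5, -0.9]
gripper_width: 0.784
```

```bash
python3 -c "
from h import *
snap('wrist','w2.png');snap('scene','s2.png')
x=cv2.imread('pics/s2.png')[120:320,180:400];cv2.imwrite('pics/s2c.png',cv2.resize(x,(660,600)))
plan([.5174,-.0632,.184],0)"
```

```text
t 3.63 tcp [ 0.5171 -0.0633  0.1849] j [ 10.9  14.4 -18.2   0.  -57.3 -34.3] F [0.3 0.2 0.8] M [ 0.08 -0.11 -0.02] w 66.8 zaxis yaw 156.6 tilt [ 0.0003 -0.0005]
shift cm [ 0.02  0.09 -0.02] turn y -0.0
```

View pics/s2c.png

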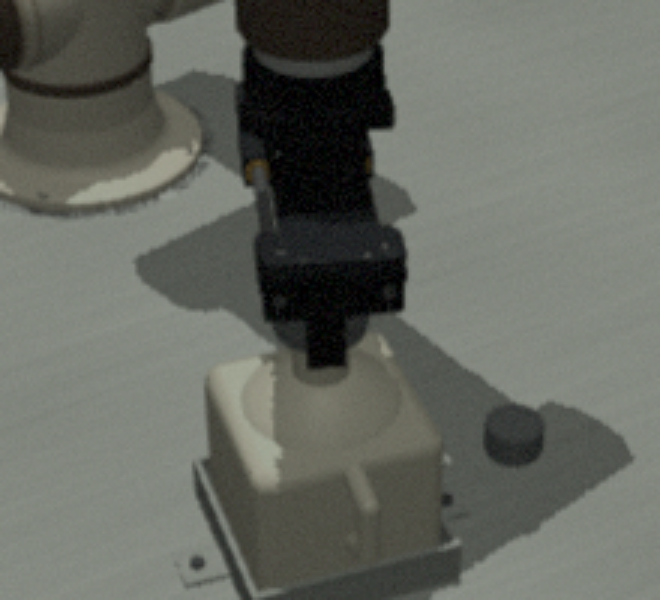

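View pics/w2.png

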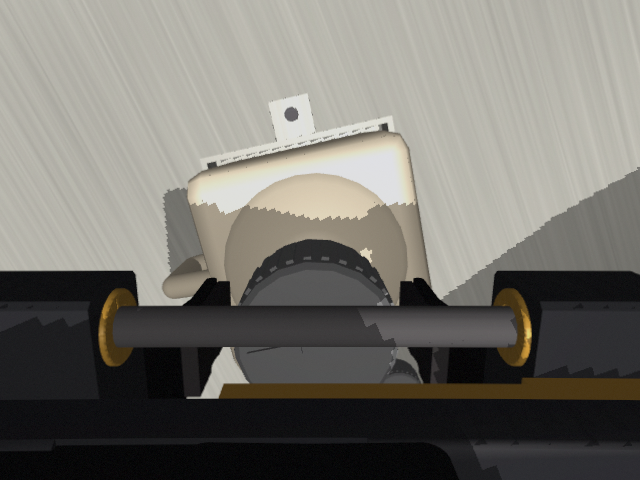

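The fingers are at columns 230 and 400 with the cap between them, centred at about 314. I'll close.

step_arm(moves=[[[0,0,0,0,0,0,70],[0,0,0,0,0,0,66],[0,0,0,0,0,0,60],[0,0,0,0,0,0,40],[0,0,0,0,0,0,0]]])

```text
time_s: 4.05
tcp_pos: [0.5169, -0.0632, 0.1846]
ee_rot: [[0.398, -0.0, -0.918], [0.918, 0.0, 0.398], [-0.0, -1.0, 0.0]]
wrist_force: [-0.8, 0.5, 0.1]
gripper_width: 0.639
```

step_arm(moves=[[[0,0,0,0,0,0,0],[0,0,0,0,0,0,0],[0,0,0,0,0,0,0],[0,0,0,0,0,0,0],[0,0,0,0,0,0,0]]])

```text
time_s: 4.47
tcp_pos: [0.5169, -0.0633, 0.1846]
ee_rot: [[0.398, -0.0, -0.917], [0.917, 0.0, 0.398], [-0.0, -1.0, 0.0]]
wrist_force: [-1.4, 0.0, 1.1]
gripper_width: 0.642
```

```bash
python3 -c "
from h import *
plan([.5174,-.0632,.1785],0)"
```

```text
t 4.47 tcp [ 0.5169 -0.0633  0.1846] j [ 10.9  14.4 -18.3  -0.  -57.3 -34.3] F [-1.4  0.   1.1] M [ 0.38  0.24 -0.02] w 55.8 zaxis yaw 156.6 tilt [-0.      0.0002]
shift cm [ 0.03  0.61 -0.04] turn y -0.0
```

Gripped at 55.8 mm. Now I'll press down 6 mm.

step_arm(moves=[[[0,0,0,0,0.15,0,0],[0,0,0,0,0.3,0,0],[0,0,0,0,0.45,0,0],[0,0,0,0,0.6,0,0],[0,0,0,0,0.6,0,0]]])

```text
time_s: 4.88
tcp_pos: [0.517, -0.0633, 0.1794]
ee_rot: [[0.397, 0.0, -0.918], [0.918, -0.0, 0.397], [-0.0, -1.0, -0.0]]
wrist_force: [-4.1, 1.5, 7.5]
gripper_width: 0.639
```

step_arm(moves=[[[0,0,0,0,0.05,0,0],[0,0,0,0,0.1,0,0],[0,0,0,0,0.1,0,0],[0,0,0,0,0.1,0,0],[0,0,0,0,0.1,0,0]]])

```text
time_s: 5.3
tcp_pos: [0.517, -0.0633, 0.1788]
ee_rot: [[0.397, 0.001, -0.918], [0.918, -0.0, 0.397], [-0.0, -1.0, -0.001]]
wrist_force: [-3.5, 2.7, 7.6]
gripper_width: 0.638
```

```bash
python3 -c "
from h import *
plan([.5174,-.0632,.1785],0)"
```

```text
t 5.3 tcp [ 0.517  -0.0633  0.1788] j [ 10.9  14.7 -18.7   0.  -56.5 -34.3] F [-3.5  2.7  7.6] M [ 0.68  1.07 -0.03] w 55.5 zaxis yaw 156.6 tilt [-0.     -0.0007]
shift cm [ 0.03  0.03 -0.03] turn y -0.0
```

step_arm(moves=[[[0,0,0,0,0.05,0,0],[0,0,0,0,0.1,0,0],[0,0,0,0,0.15,0,0],[0,0,0,0,0.2,0,0],[0,0,0,0,0.2,0,0]]])

```text
time_s: 5.72
tcp_pos: [0.517, -0.0633, 0.178]
ee_rot: [[0.397, 0.001, -0.918], [0.918, -0.001, 0.397], [-0.0, -1.0, -0.001]]
wrist_force: [-5.9, 2.6, 13.6]
gripper_width: 0.637
```

```bash
python3 -c "
from h import *
plan([.5174,-.0632,.1785],0)"
```

```text
t 5.72 tcp [ 0.517  -0.0633  0.178 ] j [ 10.9  14.8 -18.8   0.1 -56.3 -34.3] F [-5.9  2.6 13.6] M [0.92 1.78 0.04] w 55.5 zaxis yaw 156.6 tilt [-0.0001 -0.0012]
shift cm [ 0.03 -0.05 -0.03] turn y -0.0
```

Bottomed: 6.6 mm of travel, and the force jumped from 7.6 to 13.6 N. I'll twist anticlockwise, which is negative about tool y.

step_arm(moves=[[[0,-0.06,0,0,0,0,0],[0,-0.14,0,0,0,0,0],[0,-0.22,0,0,0,0,0],[0,-0.3,0,0,0,0,0],[0,-0.38,0,0,0,0,0]]])

```text
time_s: 6.13
tcp_pos: [0.5194, -0.0634, 0.1781]
ee_rot: [[0.024, 0.006, -1.0], [1.0, -0.001, 0.024], [-0.0, -1.0, -0.007]]
wrist_force: [-0.1, 0.9, 9.3]
gripper_width: 0.64
```

```bash
python3 -c "
from h import *
snap('wrist','w3.png')
plan([.5174,-.0632,.178],0)"
```

```text
t 6.18 tcp [ 0.5193 -0.0634  0.1781] j [ 10.9  14.8 -18.8   0.1 -56.  -12.2] F [0.1 2.  9.1] M [ 0.25  0.2  -0.03] w 55.6 zaxis yaw 178.8 tilt [-0.0005 -0.0064]
shift cm [0.01 0.   0.19] turn y -0.0
```

View pics/w3.png

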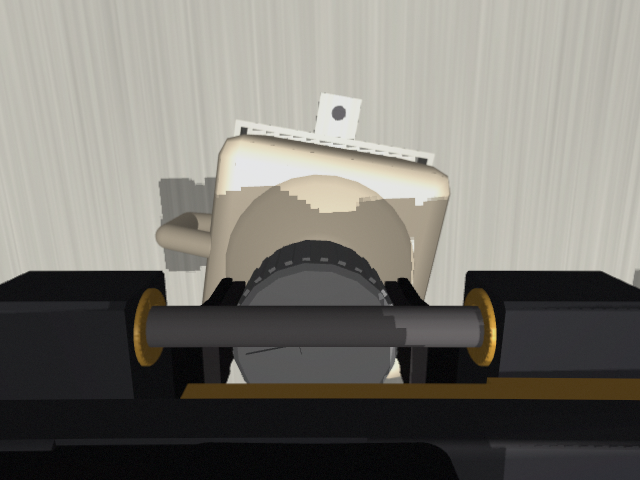

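The pointer line (247,352) sits where it did before in the wrist frame, while the jug turned 22° in view, so the cap is following. I'll keep twisting with a little more press.

step_arm(moves=[[[0,-0.08,0,0,0.04,0,0],[0,-0.16,0,0,0.06,0,0],[0,-0.24,0,0,0.06,0,0],[0,-0.32,0,0,0.06,0,0],[0,-0.4,0,0,0.06,0,0]]])

```text
time_s: 6.6
tcp_pos: [0.5197, -0.0629, 0.1781]
ee_rot: [[-0.367, 0.008, -0.93], [0.93, 0.0, -0.367], [-0.003, -1.0, -0.007]]
wrist_force: [-0.5, 3.8, 10.7]
gripper_width: 0.641
```

```bash
python3 -c "
from h import *
plan([.5174,-.0632,.178],0)"
```

```text
t 6.6 tcp [ 0.5197 -0.0629  0.1781] j [ 10.9  14.8 -18.8   0.1 -56.   10.6] F [-0.5  3.8 10.7] M [ 0.99  0.47 -0.04] w 55.8 zaxis yaw -158.4 tilt [-0.0027 -0.007 ]
shift cm [0.06 0.   0.23] turn y -0.0
```

step_arm(moves=[[[0,-0.06,0,0,0,0,0],[0,-0.12,0,0,0,0,0],[0,-0.18,0,0,0,0,0],[0,-0.24,0,0,0,0,0],[0,-0.3,0,0,0,0,0]]])

```text
time_s: 7.02
tcp_pos: [0.5198, -0.0628, 0.178]
ee_rot: [[-0.625, 0.008, -0.781], [0.781, 0.0, -0.625], [-0.005, -1.0, -0.006]]
wrist_force: [-1.9, 3.4, 12.0]
gripper_width: 0.638
```

```bash
python3 -c "
from h import *
snap('wrist','w4.png')
plan([.5174,-.0632,.178],0)"
```

```text
t 7.07 tcp [ 0.5198 -0.0629  0.178 ] j [ 10.9  14.8 -18.7   0.1 -56.   27.8] F [-1.7  2.9 11.4] M [0.83 0.42 0.03] w 55.2 zaxis yaw -141.2 tilt [-0.0048 -0.006 ]
shift cm [0.12 0.   0.21] turn y -0.0
```

View pics/w4.png

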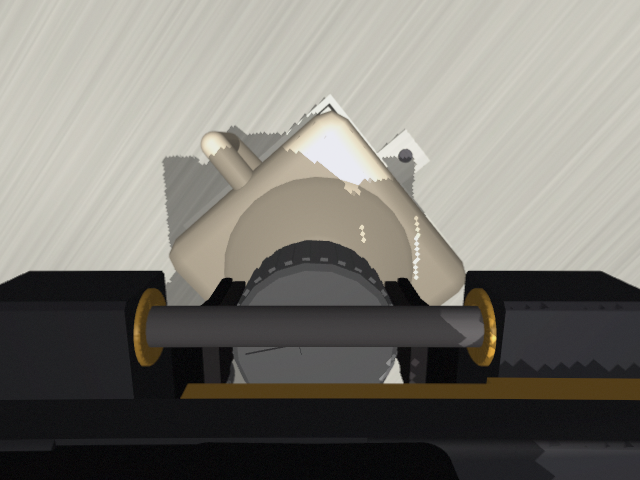

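The pointer hasn't moved in the gripper, so the cap has turned about 1.09 rad. I'll feel for the stop.

step_arm(moves=[[[0,-0.03,0,0,0,0,0],[0,-0.06,0,0,0,0,0],[0,-0.09,0,0,0,0,0],[0,-0.12,0,0,0,0,0],[0,-0.12,0,0,0,0,0]]])

```text
time_s: 7.48
tcp_pos: [0.5188, -0.0632, 0.178]
ee_rot: [[-0.711, 0.005, -0.703], [0.703, -0.0, -0.711], [-0.004, -1.0, -0.004]]
wrist_force: [-3.3, 1.7, 12.8]
gripper_width: 0.638
```

```bash
python3 -c "
from h import *
plan([.5174,-.0632,.178],0)"
```

```text
t 7.48 tcp [ 0.5188 -0.0632  0.178 ] j [ 10.9  14.8 -18.8   0.1 -56.1  34.4] F [-3.3  1.7 12.8] M [ 0.8   1.03 -0.43] w 55.5 zaxis yaw -134.7 tilt [-0.0039 -0.0038]
shift cm [ 0.1 -0.   0.1] turn y -0.0
```

The stop is felt: Mz is −0.43 N m at 1.20 rad of turn. I'll ease the torque slightly and lift.

step_arm(moves=[[[0,0.03,0,0,-0.1,0,0],[0,0.04,0,0,-0.4,0,0],[0,0.04,0,0,-0.8,0,0],[0,0.04,0,0,-1.2,0,0],[0,0.04,0,0,-1.6,0,0]]])

```text
time_s: 7.9
tcp_pos: [0.5175, -0.0632, 0.191]
ee_rot: [[-0.682, 0.001, -0.731], [0.731, 0.0, -0.682], [-0.001, -1.0, -0.001]]
wrist_force: [2.6, -0.8, -3.4]
gripper_width: 0.637
```

```bash
python3 -c "
from h import *
snap('wrist','w5.png')
plan([.5174,-.0632,.298],0)"
```

```text
t 7.95 tcp [ 0.5176 -0.0633  0.1916] j [ 10.9  14.  -17.7   0.  -58.2  32.1] F [1.3 0.  0.4] M [-0.01 -0.28 -0.04] w 55.5 zaxis yaw -137.0 tilt [-0.001  -0.0011]
shift cm [ 1.000e-02 -1.064e+01 -1.000e-02] turn y -0.0
```

View pics/w5.png

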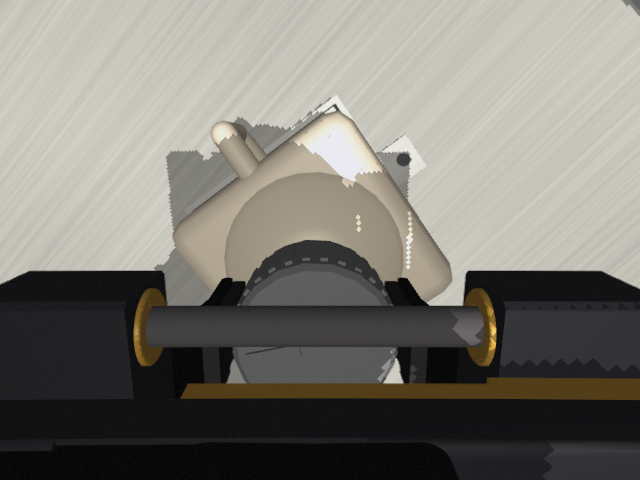

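The cap comes up with the gripper and force is near zero. I'll carry on lifting.

step_arm(moves=[[[0,0,0,0,-1,0,0],[0,0,0,0,-2,0,0],[0,0,0,0,-3.2,0,0],[0,0,0,0,-4.4,0,0],[0,0,0,0,-5.5,0,0]]])

```text
time_s: 8.37
tcp_pos: [0.5166, -0.0635, 0.2471]
ee_rot: [[-0.682, -0.001, -0.731], [0.731, -0.0, -0.682], [0.0, -1.0, 0.001]]
wrist_force: [-0.1, -1.4, 0.7]
gripper_width: 0.637
```

step_arm(moves=[[[0,0,0,0,-1.2,0,0],[0,0,0,0,-2.4,0,0],[0,0,0,0,-3.6,0,0],[0,0,0,0,-4.5,0,0],[0,0,0,0,-5,0,0]]])

```text
time_s: 8.78
tcp_pos: [0.5171, -0.0634, 0.2976]
ee_rot: [[-0.682, 0.002, -0.731], [0.731, -0.0, -0.682], [-0.001, -1.0, -0.001]]
wrist_force: [-1.0, 0.0, -0.4]
gripper_width: 0.642
```

step_arm(moves=[[[0,0,0,0,0,0,0],[0,0,0,0,0,0,0],[0,0,0,0,0,0,0],[0,0,0,0,0,0,0],[0,0,0,0,0,0,0]]])

```text
time_s: 9.2
tcp_pos: [0.5167, -0.0633, 0.2953]
ee_rot: [[-0.682, -0.002, -0.731], [0.731, -0.0, -0.682], [0.001, -1.0, 0.001]]
wrist_force: [-0.4, -0.1, -0.4]
gripper_width: 0.64
```

step_arm(moves=[[[0,0,0,0,0,0,0],[0,0,0,0,0,0,0],[0,0,0,0,0,0,0],[0,0,0,0,0,0,0],[0,0,0,0,0,0,0]]])

```text
time_s: 9.62
tcp_pos: [0.517, -0.0633, 0.2959]
ee_rot: [[-0.682, -0.0, -0.731], [0.731, -0.0, -0.682], [0.0, -1.0, 0.0]]
wrist_force: [-0.4, -0.5, -0.3]
gripper_width: 0.64
```

```bash
python3 -c "
from h import *
snap('scene','s6.png');snap('wrist','w6.png')
x=cv2.imread('pics/s6.png')[120:320,180:400];cv2.imwrite('pics/s6c.png',cv2.resize(x,(660,600)))
plan([.5174,-.0632,.298],0)"
```

```text
t 9.72 tcp [ 0.517  -0.0633  0.296 ] j [ 10.9   9.5  -7.9   0.  -72.6  32.1] F [0.2 1.1 0.2] M [-0.01 -0.    0.08] w 55.6 zaxis yaw -137.0 tilt [-0.0001 -0.    ]
shift cm [-0.02 -0.2  -0.04] turn y -0.0
```

View pics/s6.png

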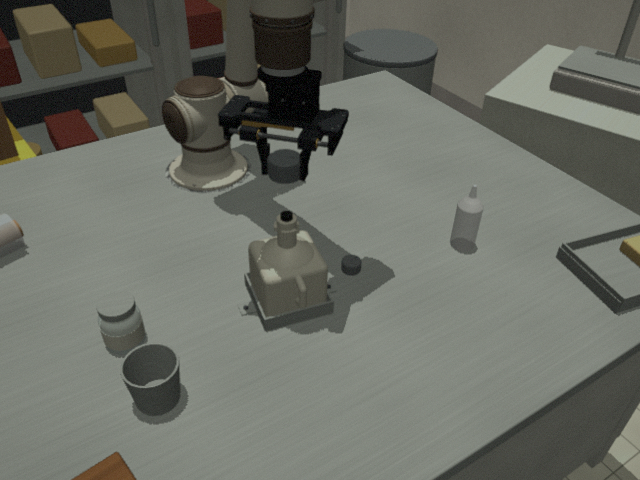

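View pics/s6c.png

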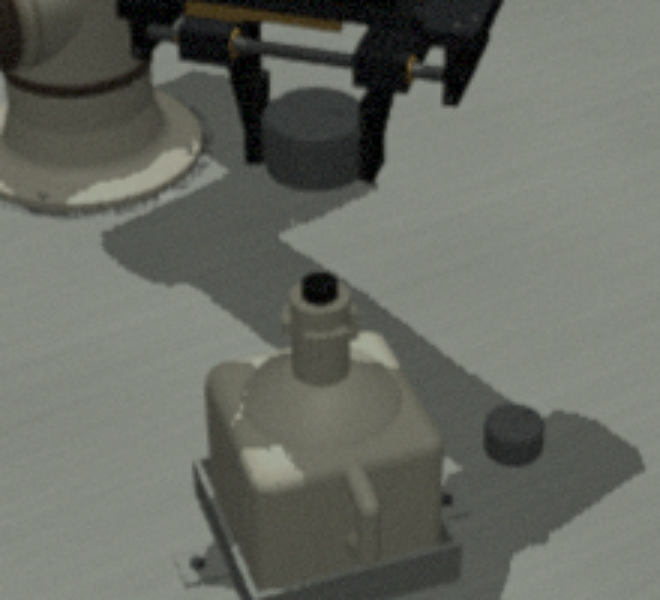

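View pics/w6.png

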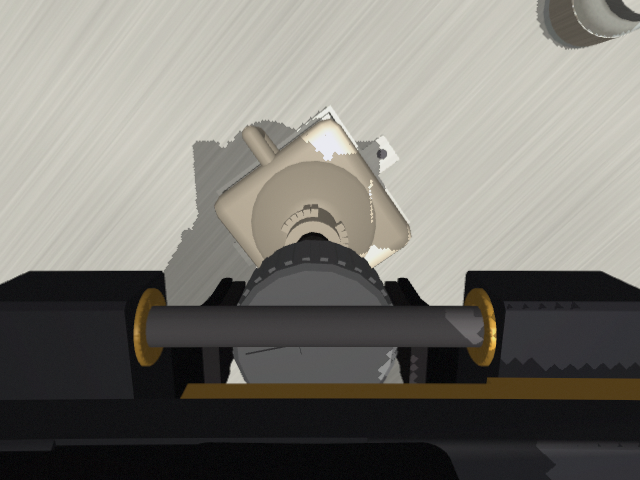

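The scene view shows the cap upright in the fingers at (286,166), the bare neck and plug at (287,217), and the jar, pot and squeeze bottle where they were. The cap's rim is at about z 0.284, roughly 89 mm above the mouth. I'll hand in.

```bash
python3 -c "
from h import *
print(r.finish_job())"
```

```text
the job is handed in; nothing more can be done
None
```

The sanitiser jug is open and the job is handed in, with the cap held upright and still above the jug's mouth. No verdict was reported.

- **Press and twist:** I gripped the 56 mm cap on the jug, not the 40 mm loose one beside it. I pressed it 6.6 mm, where the force jumped from 7.6 to 13.6 N. I then twisted it about 1.20 rad anticlockwise, where the moment rose to 0.43 N m at the stop, eased the torque slightly and lifted it straight off.
- **Last checks, at 9.7 s:** The grip opening was 55.6 mm and the wrist force was about 1 N, within noise. The tool was vertical and within 1 mm of the measured neck axis. The cap's rim was about 89 mm above the mouth, worked out from the tool height rather than measured directly.
- **Bystanders:** The jar, pot and squeeze bottle appear unmoved in the scene picture.
- **What disagreed:** During the twist the tool drifted sideways by up to about 3 mm and tilted about 0.5°. Both were gone once the cap was lifted, and no check failed.

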